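# Start the leak test at the bench station

## Robot

A 7-joint arm with a two-finger parallel gripper is mounted at the origin on a cart in front of the work surface, level with it; the furniture and walls round the work are solid. World frame = base frame: x ahead of the robot, y to its left, z up, the work surface at z = 0. Lengths are in m, angles in rad, forces in N, time in s.
With the tool pointing down it reaches from about 0.425 to 0.925 m from the base axis. Payload 6.8 kg.
Tool frame: the origin (TCP) lies at the very end of the fingers, on their centre line; the grasp point (between the pads) lies 19 mm behind it; z points along the fingers, y is the line along which they close (so a half turn about z gives the same grasp; the last joint's range is limited). The gripper opens to 85 mm and grips with 20 to 120 N. Pads are 22 mm wide; open, the fingers measure 114 mm over their backs; the gripper's body (76 mm by 85 mm) begins 54 mm behind the grasp point. The pads swing forward as they close: fully open they stand 13 mm farther back than shut.
Start: joints at [-1.43, 0.477, 0.022, 1.555, -0.011, 1.109, -0.083], TCP at [0.166, 0.654, 0.231] pointing down, gripper open.
Joint ranges: [-2.96, 2.96], [-0.34, 2.1], [-1.41, 1.46], [0.24, 2.44], [-1.37, 4.51], [0.17, 1.92], [-2.96, 2.96]. Speed limits (rad/s): [2.39, 2.39, 3.14, 3.14, 3.14, 3.14, 3.14].

## Interface

Orientations are given as a rotation vector (axis times angle).
In Python, from bench import get_obs, grab_frame, hand_in gives the robot as it stands.
- The arm moves only by the tool drive_tool, never from a script. Its argument "rows" is a list of rows, each an object with "offset": the shift along the tool's x, y, z as a fraction of full scale, a list of three; "rotation": the turn, a rotation vector about the tool's x, y, z as a fraction of full scale, a list of three; "claw": the opening, from 0 (shut) to 1 (fully open). In form: [{"offset": [tx, ty, tz], "rotation": [wx, wy, wz], "claw": claw}, ...]. A call has 1 to 20 rows; each row is the pose to reach, as a shift and turn from the pose commanded when the call began, along the tool's axes at that moment; what a row does not reach only later rows make up. Full scale, the value 1, is 0.15 m for a shift and 2 rad for a turn. A row lasts 1/12 s, in which the tool goes at most 41.7 mm and 7.16 degrees, less where a joint would pass 70% of its speed; a pose out of reach is approached as far as the arm can. A call with a number of a shift or a turn outside -1 to 1 is refused whole. A call with a gripper value outside its range is refused whole. The fingers move at their own pace and stop on an object; "force" is the grip in N (left out, the last holds). Time passes only in rows, so rows that repeat a pose let the fingers close. It gives the time, the measured TCP pose, the force, the opening and the grip force at its end, in the units of the state.
- get_obs(): the state, without advancing time (a new reading comes with each control period).
- grab_frame(name): name is "scene" or "top" or "wrist"; returns a dict with "frame" (384x512x3 uint8, red, green, blue), "z_map" (384x512 float32, m along the optical axis (not along the pixel's ray), 0 where there is no reading), "vfov" (degrees; the focal length in pixels is half the picture's height over the tangent of half this angle, whatever the lens; pixels are square), "cx", "cy" (the principal point, pixels), "D" ([k1, k2, p1, p2, k3] as OpenCV has them; the pictures are not rectified), "R" (3x3) and "t" (3): a world point X has camera coordinates R X + t. Camera axes: x right, y down, z forward; pixel columns grow to the right and rows downward; lengths in m; the calibration is good to about 2 mm. A picture is of the moment at which its call begins.
- hand_in(): hands the job in; it is judged then, once.
The state is a dict: "clock": time; "joints": joint angles; "qvel": joint speeds; "tau": joint torques, N m; "tcp_pos": TCP position; "orientation": TCP orientation; "contact_force": force on the tool from outside, world axes, zero at the start; "moment": the same for the moment, N m; "grip_width": finger opening in m; "gripper_force": force on a finger pad.
Only numpy, scipy, OpenCV 4.12 (cv2) and the standard library are available. Lean on these libraries where they do the work, as an engineer would, in place of code of your own. Each camera call takes 0.05 s, during which the arm holds its last target. There are 200 camera calls.

## Task

Start the leak test at the bench control station with the tips of the closed fingers: first press the raised end of the rocker until it has tipped right over, then press the square key fully down so that it stays down, then press the big mushroom button fully down. The test runs only while the mushroom button is held, so finish with the fingers still holding it down. Press in that order, do not press the small round button in the collar, and leave the loose parts where they stand, neither pushed away nor picked up.

Things in the scene. Friction and masses are not known exactly. Their poses are not given: they have to be found in the camera images.
- station_plate: Fixed aluminium plate 130 x 420 x 10 mm lying on the bench; carries four units in a row along its long side, 100 mm apart, in any order. Origin: centre of its underside, on the bench; y along its length, x across it, away from the robot at yaw 0. Its yaw varies within 0.25 rad.
- rocker_unit: Fixed grey box 88 x 88 mm, 45 mm high, steel top, standing on the station plate (underside 10 mm, top 55 mm above the bench). Origin: centre of its underside; axes as the plate's. It carries the black rocker, 30 mm wide (x) and about 60 mm long (y), on a pivot along x at the middle of the box, 50 mm above the box's underside.
- key_unit: Fixed grey box 88 x 88 mm, 45 mm high, steel top, standing on the station plate (underside 10 mm, top 55 mm above the bench). Origin: centre of its underside; axes as the plate's. It carries the square key in its middle.
- mushroom_unit: Fixed grey box 88 x 88 mm, 45 mm high, steel top, standing on the station plate (underside 10 mm, top 55 mm above the bench). Origin: centre of its underside; axes as the plate's. It carries the mushroom button in its middle.
- collar_unit: Fixed grey box 88 x 88 mm, 45 mm high, steel top, standing on the station plate (underside 10 mm, top 55 mm above the bench). Origin: centre of its underside; axes as the plate's. It carries the small round button in its middle, in a steel collar of 33 mm outer diameter that stands 10 mm above the box. Leave alone.
- rocker (a joint): Rocker angle, rad. About 0 at the start: the end toward +y of the unit is raised, its tip 16 mm above the top of the box. 0.3: tipped right over, the +y half is level, its face 7 mm above the top of the box. Turned by pressing straight down on the +y half about 20 mm from the pivot (3 to 6 N); it stays where it is left.
- rocker_end (a point): Middle of the raised face of the rocker (the +y half), on its surface, 20 mm along the face from its inner end; it turns with the rocker. Tipped over, it lies 20 mm toward +y of the middle of the unit, 52 mm above the unit's underside.
- key (a joint): Travel of the square key, m, positive down: about 0 up, 0.009 fully down. Pushed with about 3 N throughout (friction, no spring); it stays where it is left.
- key_top (a point): Middle of the top face of the square black key, 36 x 36 mm, flat; 16 mm above the top of the box when up. Moves with it.
- mushroom (a joint): Travel of the mushroom button, m, positive down: 0 up, 0.009 fully down. Spring-return: it needs about 2 N to start and 5 N fully down, then meets a hard stop.
- mushroom_top (a point): Top middle of the round black mushroom button, 44 mm in diameter, slightly domed on a thin steel stem; 25 mm above the top of the box when up. Moves with it.
- small_button (a joint): Travel of the small round button, m, positive down: 0 up, 0.005 fully down. Spring-return, about 2 N to start. Must stay unpressed.
- small_button_top (a point): Top middle of the small round black button, 20 mm in diameter, 14 mm above the top of the box, 4 mm proud of its collar.
- test_valve: Loose dark valve body, 77 x 74 x 106 mm, standing behind the station. Origin: centre of its underside. Bystander.
- bush: Loose plain bush, a thick ring 32 mm in diameter, 34 mm high, standing in front of the station. Origin: centre of its underside. Bystander.
- gear: Loose small spur gear with a hub, 55 mm in diameter, 24 mm high, lying in front of the station. Origin: centre of its underside. Bystander.

How it is judged:
On the way, in this order (a step that is already met when the one before it is completed fails the run):
1. the rocker is tipped over (value of joint rocker above 0.24 rad), for 0.1 s.
2. the square key is pressed down (value of joint rocker above 0.24 rad and value of joint key above 0.006 m), for 0.1 s.
3. the mushroom button is pressed down by the fingers (all of step 2 and value of joint mushroom above 0.006 m and contact force between the fingers and mushroom_unit above 1 N), for 0.3 s.
At the end, for the whole second after the job is handed in: Through the last second: rocker tipped over (past 0.24 of 0.3 rad), square key down and mushroom button held down by the fingers (each past 6 of 9 mm, over 1 N on the mushroom), small round button up (under 2 mm), loose parts within 25 mm of where they stood (all of step 3 and value of joint small_button below 0.002 m and distance of each of test_valve, bush, gear from where it was at the start of the episode below 0.025 m); the arm keeps its last pose, push and grip.
It fails at once if the square key is pressed before the rocker is tipped over (value of joint key above 0.004 m and value of joint rocker below 0.22 rad).
It fails at once if the mushroom button is pressed before the square key is down (value of joint mushroom above 0.003 m and value of joint key below 0.0055 m).
It fails at once if the small round button is pressed (value of joint small_button above 0.002 m).
It fails at once if a loose part is pushed away, lifted or knocked over (distance of any of test_valve, bush, gear from where it was at the start of the episode above 0.025 m or height (world z) of any of test_valve, bush, gear above 0.012 m or angle between any of test_valve, bush, gear's own z axis and vertical above 0.5 rad).
It also fails if it takes over 43 s, if anything falls off the work surface, if the arm or the gripper's body presses on something with over 40 N, if the wrist force passes 120 N, or if a joint passes its speed limit or range.

## Working session

There is one attempt and no reset: what is moved stays moved. The work goes in short steps, Python scripts to look and compute and a tool call to move; the robot and the scene stay as the last step left them, time stands still between calls to the robot, and variables do not carry over. Pictures are saved under pics/ and viewed, at most 10 in all, crops included, and the job is handed in when it is done.

Besides the shell and the picture viewer there is one more tool, called as name(argument=value, ...) on one line, values as JSON. drive_tool: Moves the arm, as the interface text tells. Its arguments: {"type":"object","properties":{"rows":{"type":"array","items":{"type":"object","properties":{"offset":{"type":"array","items":{"type":"number"}},"rotation":{"type":"array","items":{"type":"number"}},"claw":{"type":"number"}}}},"force":{"type":"number"}},"required":["rows"]}

```bash
mkdir -p pics; cat > h.py <<'E'
import numpy as np, cv2, pickle
from bench import get_obs, grab_frame
def K(f):
    h=f["frame"].shape[0]; fl=h/2/np.tan(np.radians(f["vfov"])/2)
    return np.array([[fl,0,f["cx"]],[0,fl,f["cy"]],[0,0,1.]])
def world(f):
    h,w=f["z_map"].shape; u,v=np.meshgrid(np.arange(w),np.arange(h))
    n=cv2.undistortPoints(np.stack([u,v],-1).reshape(-1,1,2).astype(np.float64),K(f),np.array(f["D"])).reshape(-1,2)
    z=f["z_map"].reshape(-1,1); P=np.c_[n*z,z]
    return ((P-np.array(f["t"]))@np.array(f["R"])).reshape(h,w,3)
def save(f,n): cv2.imwrite("pics/"+n,cv2.cvtColor(f["frame"],cv2.COLOR_RGB2BGR))
E
python3 - <<'E'
from h import *
o=get_obs(); print({k:np.round(v,3) for k,v in o.items()})
fs={n:grab_frame(n) for n in("top","scene")}
pickle.dump(fs,open("f.pkl","wb"))
im=[]
for n in fs:
    f=fs[n]; save(f,n+".png"); print(n,-np.array(f["R"]).T@f["t"],np.array(f["R"])[2],f["D"],(f["z_map"]>0).mean())
E
```

```text
{'clock': np.float64(0.0), 'joints': array([-1.43 ,  0.478,  0.022,  1.556, -0.011,  1.109, -0.083]), 'qvel': array([ 0.   , -0.002,  0.   , -0.003,  0.   , -0.   ,  0.   ]), 'tau': array([ 0.0000e+00, -5.9646e+01,  1.6080e+00, -2.8119e+01,  1.3000e-02,
        9.0000e-03,  0.0000e+00]), 'tcp_pos': array([0.166, 0.654, 0.23 ]), 'orientation': array([-3.900e-01, -3.117e+00,  3.000e-03]), 'contact_force': array([ 0.572,  0.198, -0.167]), 'moment': array([-0.002, -0.026, -0.043]), 'gripper_force': np.float64(0.0), 'grip_width': np.float64(0.085)}
top [0.49314776 0.03825985 0.95584502] [ 0.05313567 -0.00444225 -0.99857742] [-0.10565306  0.          0.          0.          0.        ] 0.9960581461588541
scene [0.04813077 0.51484326 0.57806928] [ 0.58028687 -0.54960932 -0.60099646] [-0.04654443  0.          0.          0.          0.        ] 0.9248046875
```

View pics/top.png

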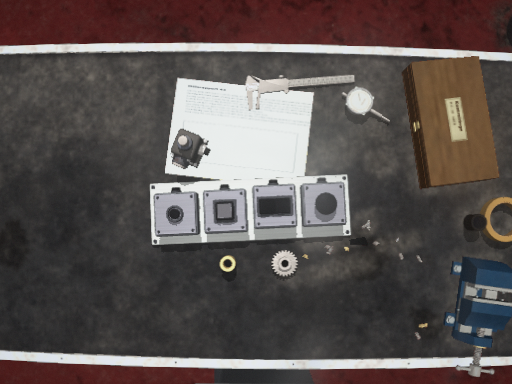

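View pics/scene.png

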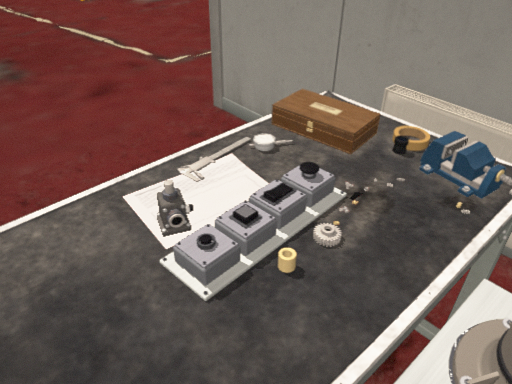

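The top view (up = +x, left = +y) shows the collar button at (175,214), square key at (225,211), rocker at (275,206) and mushroom at (325,203). The bush is at (228,264), the gear at (284,263) and the valve at (187,147). Next I'll locate each one.

```bash
python3 - <<'E'
from h import *
fs=pickle.load(open("f.pkl","rb"))
for n in fs:
    f=fs[n]; W=world(f); z=W[...,2]
    g=f["frame"].max(2)
    roi=(W[...,0]>.4)&(W[...,0]<.75)&(W[...,1]>-.3)&(W[...,1]<.35)
    m=(roi&(z>.050)&(z<.060)).astype(np.uint8)
    m=cv2.morphologyEx(m,cv2.MORPH_OPEN,np.ones((2,2)))
    c,l,s,ce=cv2.connectedComponentsWithStats(m)
    print(n,"box tops z med",np.median(z[m>0]))
    for i in range(1,c):
        if s[i,4]>150:
            p=W[l==i]; r=cv2.minAreaRect((p[:,:2]*1000).astype(np.float32)); print(" box",s[i,4],np.round(r[0],1),np.round(r[1],1),round(r[2],2))
    m=(roi&(z>.0625)&(z<.09)).astype(np.uint8)
    c,l,s,ce=cv2.connectedComponentsWithStats(m)
    for i in range(1,c):
        if s[i,4]>25:
            p=W[l==i]; r=cv2.minAreaRect((p[:,:2]*1000).astype(np.float32)); print(" raised",s[i,4],np.round(r[0],1),np.round(r[1],1),round(r[2],2),np.round(np.percentile(p[:,2],[5,50,95]),4),"px",np.round(ce[i]))
    # dark pixels in top
    if n=="top":
        m=((g<75)&roi&(z>.04)&(z<.1)).astype(np.uint8)
        c,l,s,ce=cv2.connectedComponentsWithStats(m)
        for i in range(1,c):
            if s[i,4]>60:
                p=W[l==i]; print(" dark",s[i,4],np.round(p.mean(0),4),np.round(ce[i]))
E
```

```text
top box tops z med 0.055631704585717374
 box 1216 [535.  -58.2] [ 84.3 196.7] 2.78
 box 1088 [531.9  -6.4] [82.2 94. ] 3.62
 box 1236 [520.7  87.1] [84.5 93.2] 4.4
 box 1403 [516.5 137.1] [ 83.5 193.9] 4.06
 raised 43 [ 730.6 -296.5] [38.5  6.5] 0.89 [0.0638 0.0659 0.0688] px [419. 108.]
 raised 573 [650.5 175.9] [47.9 62.2] 69.08 [0.065  0.0722 0.0862] px [186. 145.]
 raised 384 [ 539.2 -103.3] [42.9 41.8] 75.22 [0.0746 0.0791 0.0823] px [325. 203.]
 raised 357 [532.6  -5.2] [31.7 59.5] 1.0 [0.0628 0.0649 0.0701] px [273. 206.]
 raised 330 [523.2  93.4] [35.5 35.4] 0.94 [0.0683 0.0711 0.0735] px [225. 210.]
 raised 180 [516.  194.2] [31.7 32.1] 0.38 [0.0639 0.0673 0.0715] px [174. 213.]
 dark 76 [ 0.7312 -0.297   0.0532] [417. 112.]
 dark 241 [0.6357 0.1691 0.0641] [188. 153.]
 dark 220 [ 0.5345 -0.1078  0.0791] [328. 205.]
 dark 523 [ 0.5323 -0.0035  0.064 ] [274. 206.]
 dark 169 [0.5181 0.0932 0.0666] [225. 213.]
 dark 108 [0.5155 0.1953 0.0672] [173. 213.]
scene box tops z med 0.05470801068470306
 box 605 [321.1 207.4] [102.5 815.8] 34.43
 box 671 [325.  251.2] [105.5 757.3] 38.48
 box 889 [320.5 303.7] [108.  680.8] 43.21
 box 1272 [288.3 318.3] [108.  611.2] 60.73
 raised 206 [ 536.4 -101.6] [41.1 38.3] 43.03 [0.0723 0.0777 0.0802] px [309. 168.]
 raised 189 [530.4  -4.7] [31.  60.7] 2.74 [0.0627 0.0646 0.0693] px [276. 192.]
 raised 462 [649.5 175.2] [48.1 57. ] 67.42 [0.0645 0.0713 0.0855] px [171. 199.]
 raised 295 [519.6  94.5] [37.4 36.6] 1.76 [0.0633 0.0699 0.072 ] px [246. 213.]
 raised 180 [514.  194.1] [32.5 33.2] 4.14 [0.0629 0.0653 0.0696] px [206. 240.]
```

drive_tool(rows=[{"offset": [-0.212,-0.22,0],"rotation": [0,0,0],"claw": 0},{"offset": [-0.424,-0.44,0],"rotation": [0,0,0],"claw": 0},{"offset": [-0.636,-0.66,0],"rotation": [0,0,0],"claw": 0},{"offset": [-0.848,-0.88,0],"rotation": [0,0,0],"claw": 0},{"offset": [-0.848,-0.88,0],"rotation": [0,0,0],"claw": 0}], force=60)

```text
clock: 0.52
tcp_pos: [0.2608, 0.4892, 0.2309]
orientation: [0.399, 3.115, -0.005]
contact_force: [0.8, -0.6, -0.8]
grip_width: 0.0257
gripper_force: 0.0
```

drive_tool(rows=[{"offset": [-0.212,-0.22,0],"rotation": [0,0,0],"claw": 0},{"offset": [-0.424,-0.44,0],"rotation": [0,0,0],"claw": 0},{"offset": [-0.636,-0.66,0],"rotation": [0,0,0],"claw": 0},{"offset": [-0.848,-0.88,0],"rotation": [0,0,0],"claw": 0},{"offset": [-0.848,-0.88,0],"rotation": [0,0,0],"claw": 0}])

```text
clock: 0.93
tcp_pos: [0.3504, 0.3301, 0.2311]
orientation: [0.4, 3.116, -0.003]
contact_force: [0.3, -0.2, 0.1]
grip_width: 0.0001
gripper_force: 0.0
```

drive_tool(rows=[{"offset": [-0.212,-0.22,0],"rotation": [0,0,0],"claw": 0},{"offset": [-0.424,-0.44,0],"rotation": [0,0,0],"claw": 0},{"offset": [-0.636,-0.66,0],"rotation": [0,0,0],"claw": 0},{"offset": [-0.848,-0.88,0],"rotation": [0,0,0],"claw": 0},{"offset": [-0.848,-0.88,0],"rotation": [0,0,0],"claw": 0}])

```text
clock: 1.35
tcp_pos: [0.4406, 0.1709, 0.2314]
orientation: [0.4, 3.115, -0.002]
contact_force: [1.1, -0.6, -0.5]
grip_width: 0.0002
gripper_force: 0.0
```

drive_tool(rows=[{"offset": [-0.212,-0.22,0],"rotation": [0,0,0],"claw": 0},{"offset": [-0.424,-0.44,0],"rotation": [0,0,-0.05],"claw": 0},{"offset": [-0.636,-0.66,0],"rotation": [0,0,-0.1],"claw": 0},{"offset": [-0.848,-0.88,0],"rotation": [0,0,-0.163],"claw": 0},{"offset": [-0.848,-0.88,0],"rotation": [0,0,-0.163],"claw": 0},{"offset": [-0.848,-0.88,0],"rotation": [0,0,-0.163],"claw": 0},{"offset": [-0.848,-0.88,0],"rotation": [0,0,-0.163],"claw": 0}])

```text
clock: 1.93
tcp_pos: [0.5296, 0.0155, 0.231]
orientation: [0.114, -3.139, 0.001]
contact_force: [-0.1, 0.3, 0.8]
grip_width: 0.0003
gripper_force: 0.0
```

```bash
python3 - <<'E'
from h import *
f=grab_frame("wrist"); s=grab_frame("scene")
a=f["frame"]; b=cv2.resize(s["frame"][130:310,140:380],(512,384),interpolation=cv2.INTER_CUBIC)
cv2.imwrite("pics/w1.png",cv2.resize(np.hstack([a,b])[:,:,::-1],(800,300)))
W=world(f)
m=((W[...,2]>.0625)&(W[...,2]<.09)&(W[...,1]<.3)).astype(np.uint8)
c,l,st,ce=cv2.connectedComponentsWithStats(m)
for i in range(1,c):
    if st[i,4]>150:
        p=W[l==i]; r=cv2.minAreaRect((p[:,:2]*1000).astype(np.float32)); print(st[i,4],np.round(r[0],1),np.round(r[1],1),round(r[2],2),np.round(np.percentile(p[:,2],[2,50,98]),4),np.round(ce[i]))
E
```

```text
1500 [ 538.4 -104.2] [42.  43.4] 2.93 [0.0739 0.0799 0.0819] [132. 173.]
1319 [522.1  94.8] [35.4 36.9] 3.53 [0.0644 0.0719 0.0736] [332. 169.]
750 [515. 194.] [33.6 33.2] 63.84 [0.0631 0.0668 0.0715] [428. 169.]
1643 [533.7  -4.5] [30.2 60.7] 3.48 [0.0627 0.0647 0.0709] [234. 173.]
1519 [643.1 177.6] [47.  59.8] 67.65 [0.0629 0.0728 0.0875] [385. 279.]
228 [ 796.4 -289.7] [12.7 55.8] 82.2 [0.0627 0.0667 0.0681] [  4. 356.]
```

View pics/w1.png

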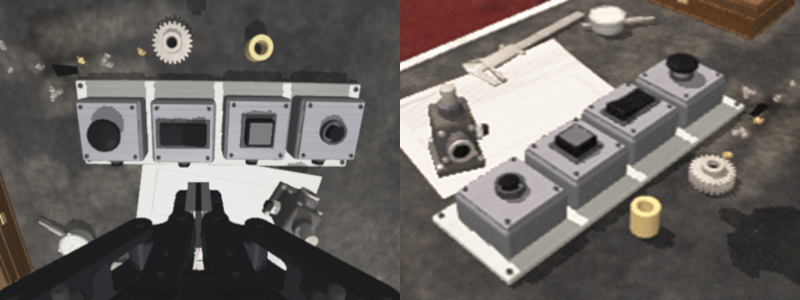

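The wrist view (left half) confirms the order and the measured positions to about 2 mm. The fingers are above the +y half of the rocker, so I'm going down.

drive_tool(rows=[{"offset": [0,0,0.25],"rotation": [0,0,0],"claw": 0},{"offset": [0,0,0.5],"rotation": [0,0,0],"claw": 0},{"offset": [0,0,0.7],"rotation": [0,0,0],"claw": 0},{"offset": [0,0,0.85],"rotation": [0,0,0],"claw": 0},{"offset": [0,0,0.95],"rotation": [0,0,0],"claw": 0},{"offset": [0,0,1.0],"rotation": [0,0,0],"claw": 0},{"offset": [0,0,1.0],"rotation": [0,0,0],"claw": 0},{"offset": [0,0,1.0],"rotation": [0,0,0],"claw": 0}])

```text
clock: 2.7
tcp_pos: [0.5294, 0.0182, 0.0817]
orientation: [-0.123, 3.139, 0.001]
contact_force: [1.0, -0.0, 0.3]
grip_width: 0.0002
gripper_force: 0.0
```

drive_tool(rows=[{"offset": [0,0,0.013],"rotation": [0,0,0],"claw": 0},{"offset": [0,0,0.026],"rotation": [0,0,0],"claw": 0},{"offset": [0,0,0.039],"rotation": [0,0,0],"claw": 0},{"offset": [0,0,0.052],"rotation": [0,0,0],"claw": 0},{"offset": [0,0,0.065],"rotation": [0,0,0],"claw": 0},{"offset": [0,0,0.078],"rotation": [0,0,0],"claw": 0},{"offset": [0,0,0.091],"rotation": [0,0,0],"claw": 0},{"offset": [0,0,0.1],"rotation": [0,0,0],"claw": 0},{"offset": [0,0,0.1],"rotation": [0,0,0],"claw": 0},{"offset": [0,0,0.1],"rotation": [0,0,0],"claw": 0}])

```text
clock: 3.53
tcp_pos: [0.5293, 0.0171, 0.0662]
orientation: [0.121, -3.139, 0.0]
contact_force: [0.2, -0.4, 0.3]
grip_width: -0.0002
gripper_force: 0.0
```

drive_tool(rows=[{"offset": [0,0,0.008],"rotation": [0,0,0],"claw": 0},{"offset": [0,0,0.016],"rotation": [0,0,0],"claw": 0},{"offset": [0,0,0.024],"rotation": [0,0,0],"claw": 0},{"offset": [0,0,0.03],"rotation": [0,0,0],"claw": 0},{"offset": [0,0,0.03],"rotation": [0,0,0],"claw": 0},{"offset": [0,0,0.03],"rotation": [0,0,0],"claw": 0}])

```text
clock: 4.03
tcp_pos: [0.5293, 0.0174, 0.062]
orientation: [0.121, -3.139, -0.001]
contact_force: [-1.7, 2.0, 5.1]
grip_width: 0.0002
gripper_force: 2.9
```

drive_tool(rows=[{"offset": [0,0,0.008],"rotation": [0,0,0],"claw": 0},{"offset": [0,0,0.016],"rotation": [0,0,0],"claw": 0},{"offset": [0,0,0.016],"rotation": [0,0,0],"claw": 0},{"offset": [0,0,0.016],"rotation": [0,0,0],"claw": 0}])

```text
clock: 4.37
tcp_pos: [0.5295, 0.0174, 0.0615]
orientation: [-0.121, 3.139, 0.002]
contact_force: [-8.9, 1.3, 29.2]
grip_width: 0.0002
gripper_force: 14.4
```

drive_tool(rows=[{"offset": [0,0,-0.1],"rotation": [0,0,0],"claw": 0},{"offset": [0,0,-0.27],"rotation": [0,0,0],"claw": 0},{"offset": [0.006,0.2,-0.27],"rotation": [0,0,0],"claw": 0},{"offset": [0.01,0.4,-0.27],"rotation": [0,0,0],"claw": 0},{"offset": [0.012,0.52,-0.27],"rotation": [0,0,0],"claw": 0},{"offset": [0.012,0.52,-0.27],"rotation": [0,0,0],"claw": 0},{"offset": [0.012,0.52,-0.27],"rotation": [0,0,0],"claw": 0}])

```text
clock: 4.95
tcp_pos: [0.5213, 0.0955, 0.0996]
orientation: [0.125, -3.139, 0.001]
contact_force: [-0.3, -1.2, -0.7]
grip_width: 0.0001
gripper_force: 0.0
```

```bash
python3 - <<'E'
from h import *
s=grab_frame("scene");w=grab_frame("wrist")
b=cv2.resize(s["frame"][130:310,140:380],(512,384),interpolation=cv2.INTER_CUBIC)
cv2.imwrite("pics/w2.png",cv2.resize(np.hstack([w["frame"],b])[:,:,::-1],(800,300)))
y=np.array([-.0775,.997]); c=np.array([.531,-.0042])
for f in (s,w):
    W=world(f); d=W[...,:2]-c; v=d@y; u=d@np.array([.997,.0775])
    for k in(-25,-20,-15,-10,10,15,20,25):
        q=W[(abs(u)<.01)&(abs(v-k/1000)<.0025)&(W[...,2]<.075)&(W[...,2]>.05)][:,2]; print(k,len(q),np.round(np.median(q),4) if len(q) else None,end=' | ')
    print()
E
```

```text
-25 17 0.0685 | -20 18 0.0679 | -15 21 0.0658 | -10 16 0.0644 | 10 11 0.062 | 15 15 0.0621 | 20 15 0.0617 | 25 19 0.0614 | 
-25 283 0.0709 | -20 276 0.0695 | -15 279 0.0677 | -10 282 0.0662 | 10 228 0.0632 | 15 233 0.0634 | 20 231 0.0634 | 25 227 0.0634 |
```

View pics/w2.png

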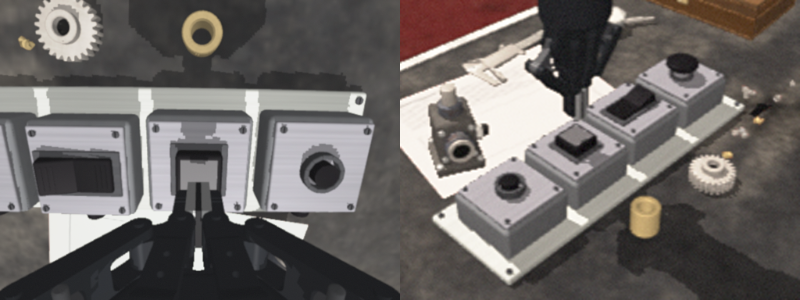

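The rocker is tipped over: depth shows its +y half level at about 0.062–0.063 m. The fingers are centred over the key, so I'll press it next.

drive_tool(rows=[{"offset": [0,0,0.08],"rotation": [0,0,0],"claw": 0},{"offset": [0,0,0.14],"rotation": [0,0,0],"claw": 0},{"offset": [0,0,0.17],"rotation": [0,0,0],"claw": 0},{"offset": [0,0,0.18],"rotation": [0,0,0],"claw": 0},{"offset": [0,0,0.19],"rotation": [0,0,0],"claw": 0},{"offset": [0,0,0.2],"rotation": [0,0,0],"claw": 0},{"offset": [0,0,0.21],"rotation": [0,0,0],"claw": 0},{"offset": [0,0,0.22],"rotation": [0,0,0],"claw": 0},{"offset": [0,0,0.23],"rotation": [0,0,0],"claw": 0},{"offset": [0,0,0.24],"rotation": [0,0,0],"claw": 0},{"offset": [0,0,0.247],"rotation": [0,0,0],"claw": 0},{"offset": [0,0,0.247],"rotation": [0,0,0],"claw": 0},{"offset": [0,0,0.247],"rotation": [0,0,0],"claw": 0}])

```text
clock: 6.13
tcp_pos: [0.5215, 0.0953, 0.0627]
orientation: [-0.122, 3.139, 0.001]
contact_force: [0.2, 1.1, -0.4]
grip_width: 0.0005
gripper_force: 0.0
```

drive_tool(rows=[{"offset": [0,0,0.006],"rotation": [0,0,0],"claw": 0},{"offset": [0,0,0.01],"rotation": [0,0,0],"claw": 0},{"offset": [0,0,0.01],"rotation": [0,0,0],"claw": 0}])

```text
clock: 6.38
tcp_pos: [0.5216, 0.0953, 0.062]
orientation: [-0.122, 3.139, 0.001]
contact_force: [-3.1, -0.4, 10.4]
grip_width: -0.0
gripper_force: 4.9
```

drive_tool(rows=[{"offset": [0,0,0.005],"rotation": [0,0,0],"claw": 0},{"offset": [0,0,0.008],"rotation": [0,0,0],"claw": 0},{"offset": [0,0,0.008],"rotation": [0,0,0],"claw": 0}])

```text
clock: 6.63
tcp_pos: [0.5216, 0.0953, 0.0619]
orientation: [-0.121, 3.139, 0.002]
contact_force: [-6.6, -0.3, 22.6]
grip_width: 0.0004
gripper_force: 11.3
```

drive_tool(rows=[{"offset": [0,0,-0.1],"rotation": [0,0,0],"claw": 0},{"offset": [0,0,-0.3],"rotation": [0,0,0],"claw": 0},{"offset": [0,-0.1,-0.37],"rotation": [0,0,0],"claw": 0},{"offset": [0,-0.3,-0.37],"rotation": [0,0,0],"claw": 0},{"offset": [0,-0.5,-0.37],"rotation": [0,0,0],"claw": 0},{"offset": [-0.005,-0.66,-0.37],"rotation": [0,0,0],"claw": 0}])

```text
clock: 7.13
tcp_pos: [0.5299, -0.0062, 0.116]
orientation: [-0.12, 3.138, -0.001]
contact_force: [0.3, -0.1, -0.2]
grip_width: 0.0
gripper_force: 0.0
```

drive_tool(rows=[{"offset": [0,-0.2,0],"rotation": [0,0,0],"claw": 0},{"offset": [0,-0.4,0],"rotation": [0,0,0],"claw": 0},{"offset": [0,-0.6,0],"rotation": [0,0,0],"claw": 0},{"offset": [-0.005,-0.66,0],"rotation": [0,0,0],"claw": 0},{"offset": [-0.005,-0.66,0],"rotation": [0,0,0],"claw": 0},{"offset": [-0.005,-0.66,0],"rotation": [0,0,0],"claw": 0}])

```text
clock: 7.63
tcp_pos: [0.5381, -0.1024, 0.1154]
orientation: [0.12, -3.139, -0.001]
contact_force: [0.1, 0.7, -0.2]
grip_width: -0.0003
gripper_force: 0.0
```

```bash
python3 - <<'E'
from h import *
print(get_obs()["tcp_pos"])
y=np.array([-.0775,.997]);x=np.array([.997,.0775])
for n in("scene","wrist"):
    f=grab_frame(n); W=world(f)
    for nm,c in(("rock+",(.5295,.0158)),("key",(.522,.095))):
        d=W[...,:2]-np.array(c); q=W[(abs(d@x)<.012)&(abs(d@y)<.008)&(W[...,2]<.09)][:,2]; print(n,nm,len(q),np.median(q) if len(q) else None)
E
```

```text
[ 0.53806886 -0.10244084  0.11537127]
scene rock+ 69 0.06173383974634928
scene key 69 0.06239521694350241
wrist rock+ 769 0.06336112618768516
wrist key 0 None
```

The key is down at 0.062 m and the rocker is still over. Now the mushroom button.

drive_tool(rows=[{"offset": [0,0,0.1],"rotation": [0,0,0],"claw": 0},{"offset": [0,0,0.18],"rotation": [0,0,0],"claw": 0},{"offset": [0,0,0.21],"rotation": [0,0,0],"claw": 0},{"offset": [0,0,0.225],"rotation": [0,0,0],"claw": 0},{"offset": [0,0,0.24],"rotation": [0,0,0],"claw": 0},{"offset": [0,0,0.255],"rotation": [0,0,0],"claw": 0},{"offset": [0,0,0.27],"rotation": [0,0,0],"claw": 0},{"offset": [0,0,0.285],"rotation": [0,0,0],"claw": 0},{"offset": [0,0,0.297],"rotation": [0,0,0],"claw": 0},{"offset": [0,0,0.297],"rotation": [0,0,0],"claw": 0},{"offset": [0,0,0.297],"rotation": [0,0,0],"claw": 0}])

```text
clock: 8.65
tcp_pos: [0.5385, -0.1022, 0.0713]
orientation: [-0.121, 3.139, 0.001]
contact_force: [-1.0, 3.1, 4.0]
grip_width: 0.0
gripper_force: 2.3
```

drive_tool(rows=[{"offset": [0,0,0.005],"rotation": [0,0,0],"claw": 0},{"offset": [0,0,0.008],"rotation": [0,0,0],"claw": 0},{"offset": [0,0,0.008],"rotation": [0,0,0],"claw": 0}])

```text
clock: 8.9
tcp_pos: [0.5385, -0.1023, 0.0708]
orientation: [-0.121, 3.139, 0.001]
contact_force: [-3.9, 3.3, 12.2]
grip_width: 0.0
gripper_force: 6.0
```

drive_tool(rows=[{"offset": [0,0,0.003],"rotation": [0,0,0],"claw": 0},{"offset": [0,0,0.003],"rotation": [0,0,0],"claw": 0},{"offset": [0,0,0.003],"rotation": [0,0,0],"claw": 0},{"offset": [0,0,0.003],"rotation": [0,0,0],"claw": 0},{"offset": [0,0,0.003],"rotation": [0,0,0],"claw": 0},{"offset": [0,0,0.003],"rotation": [0,0,0],"claw": 0}])

```text
clock: 9.4
tcp_pos: [0.5385, -0.1023, 0.0707]
orientation: [-0.121, 3.139, 0.001]
contact_force: [-5.4, 3.8, 16.6]
grip_width: -0.0002
gripper_force: 8.1
```

```bash
python3 -c "
from bench import *
o=get_obs();print(o['tcp_pos'],o['contact_force'],o['clock'])
print(hand_in())"
```

```text
[ 0.53854292 -0.10225128  0.07068617] [-5.44226811  3.78655231 16.63223042] 9.4
the job is handed in; nothing more can be done
None
```

I handed in the job at 9.4 s: rocker tipped over, square key down, and the closed fingers holding the mushroom button on its stop at about 17 N; the small button and loose parts were never approached, and no verdict came back.

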